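# Tip the red-dotted modules into the reject bin

## Robot

A 6-joint arm with a two-finger parallel gripper is mounted at the origin on the work surface. World frame = base frame: x ahead of the robot, y to its left, z up, the work surface at z = 0. Lengths are in m, angles in degrees, forces in N, time in s.
With the tool pointing down it reaches from about 0.3 to 0.75 m from the base axis. Payload 8.5 kg.
Tool frame: the origin (TCP) lies midway between the tips of the shut fingers; the grasp point (between the pads) lies 19 mm behind it; z points along the fingers, y is the line along which they close (so a half turn about z gives the same grasp; the last joint's range is limited). The gripper opens to 85 mm and grips with 20 to 120 N. Pads are 22 mm wide; open, the fingers measure 114 mm over their backs; the gripper's body (76 mm by 85 mm) begins 54 mm behind the grasp point. The pads swing forward as they close: fully open they stand 13 mm farther back than shut.
Start: joints at [-85.502, 21.807, 74.336, -0, 83.858, -12.336], TCP at [0.159, -0.526, 0.231] pointing down, gripper open.
Joint ranges: [-178.18, 178.18], [-50.72, 133.34], [12.68, 142.11], [-81.47, 261.47], [9.98, 163.14], [-165.26, 165.26]. Speed limits (degrees/s): [136.94, 136.94, 180, 180, 180, 180].

## Interface

Orientations are given as a 3x3 rotation matrix whose columns are the frame's x, y, z axes.
In Python, from rig import env gives the robot as it stands. The module is installed in compiled form; this text tells all that it offers.
- The arm moves only by the tool jog_arm, never from a script. Its argument "targets" is a list of rows, each a list of 6 numbers: the shift along the tool's x, y, z in cm, then the turn, a rotation vector about the tool's x, y, z in degrees. A call has 1 to 8 rows; each row is the pose to reach, as a shift and turn from the pose commanded when the call began, along the tool's axes at that moment; what a row does not reach only later rows make up. A row lasts 1/12 s, in which the tool goes at most 41.7 mm and 7.16 degrees, less where a joint would pass 70% of its speed; a pose out of reach is approached as far as the arm can. A call with a gripper value outside its range is refused whole. "hand" is the opening, from 0 (shut) to 1 (fully open), set as the call begins (left out, the last holds). The fingers move at their own pace and stop on an object; "newtons" is the grip in N (left out, the last holds). Time passes only in rows, so rows that repeat a pose let the fingers close. It gives the time, the measured TCP pose, the force, the opening and the grip force at its end, in the units of the state.
- env.observe(): the state, without advancing time (a new reading comes with each control period).
- env.get_image(name): name is "side" or "top" or "wrist"; returns a dict with "frame" (420x560x3 uint8, red, green, blue), "depth" (420x560 float32, m along the optical axis (not along the pixel's ray), 0 where there is no reading), "fovy" (degrees; the focal length in pixels is half the picture's height over the tangent of half this angle, whatever the lens; pixels are square), "cx", "cy" (the principal point, pixels), "cam_to_world" (4x4, takes a point from camera to world coordinates). Camera axes: x right, y down, z forward; pixel columns grow to the right and rows downward; lengths in m; the calibration is good to about 2 mm. A picture is of the moment at which its call begins.
- env.close_job(): hands the job in; it is judged then, once.
Trained networks look in the newest picture that a camera, given by its name, has taken for a name from the list of things; names that differ only in an ending like _2 or _b are one class to them, and where a whole thing is asked for, a point or a joint stands for the part that bears it (a point fixed in the world has none). Each returns a list of dicts, best first, with "score" (0 to 1); they miss things now and then, are a little off and sometimes report something else, mostly with a low value. They report only what shows in the picture. A call takes as long as a camera call. They do not tell look-alikes from the thing itself.
- env.regions_of(camera, target): "pixels" (420x560 bool, what is visible of it) and "point" ([row, column] in pixels, amid what is visible of it).
The state is a dict: "time_s": time; "q": joint angles; "qvel": joint speeds; "joint_efforts": joint torques, N m; "position": TCP position; "tool_rot": TCP orientation; "ft_force": force on the tool from outside, world axes, zero at the start; "wrist_torque": the same for the moment, N m; "grip_width": finger opening in m; "gripper_force": force on a finger pad.
Only numpy, scipy, OpenCV 4.12 (cv2) and the standard library are available. Lean on these libraries where they do the work, as an engineer would, in place of code of your own. Each camera call takes 0.05 s, during which the arm holds its last target. There are 200 camera calls.

## Task

Without disturbing the good modules or the other things on the bench, rake the two modules with a red ink dot out of their lanes onto the orange tilting tray, so that both lie wholly on it. Then pull the tray's sprung lever all the way to its stop, towards the robot, so that both rejects slide into the red bin, and ease the lever slowly back home, without letting it snap back; finish with the lever let go.

Things in the scene. Friction and masses are not known exactly. Their poses are not given: they have to be found in the camera images.
- station: Fixed white and blue block. Origin at its footprint's centre on the table; x away from the robot, y to the robot's left. Grey lane floor 88 mm high, x -50 to +60, y -112 to +112 mm. Four lanes along x, centred at y -78, -26, +26, +78 mm, 47 mm wide between black ribs 5 mm high, open at both ends. At the front edge (x -52 mm) begins the orange tray, 3 mm lower.
- tray_mid (a point): Centre of the top face of the orange tray's floor, 85 mm high; axes the tray's own, as the station's when level. Floor 70 mm in x (front edge at -35, edge by the lanes at +35), 220 mm in y between end walls 14 mm high. No lip on the lane side nor at the front edge, below which stands the bin. It hinges on the front edge: the lane-side edge rises.
- lever_grip (a point): Middle of the lever's black round grip, 16 mm diameter, 70 mm long along the station's y, on a steel arm that joins its right-hand (-y) end; free all round. Fixed to the tray, on the station's left: in the station frame at y +175 mm, 90 mm from the hinge line (x -122 mm, height 85 mm).
- tray (a joint): Angle of tray and lever together, rad: 0 level, home (a spring holds it there, about 3 N at the grip); 1.0 at the stop, tipped towards the robot (about 13 N at the grip). The lever leans 0.55 rad away from the robot at 0 and 0.45 rad towards it at 1.0.
- bin_floor (a point): Centre of the inner floor of the fixed red reject bin, 6 mm above the table, in front of the station under the tray's front edge; outside 150 mm (x) by 236 mm (y) by 60 mm high, walls 4 mm, axes roughly as the station's.
- reject_a: Reject: gold-coloured module housing with a bare metal lid and a red ink dot of 18 mm on top, 40 mm long (its x) by 32 mm wide (its y) by 16 mm high, about 60 g; origin at the centre of its underside. It stands in one of the station's four lanes, roughly in line with the lane.
- reject_b: Reject: gold-coloured module housing with a bare metal lid and a red ink dot of 18 mm on top, 40 mm long (its x) by 32 mm wide (its y) by 16 mm high, about 60 g; origin at the centre of its underside. It stands in one of the station's four lanes, roughly in line with the lane.
- good_a: Good module: the same housing and lid without a dot, 40 mm long (its x) by 32 mm wide (its y) by 16 mm high, about 60 g; origin at the centre of its underside. It stands in one of the station's four lanes, roughly in line with the lane. To be left where it stands.
- good_b: Good module: the same housing and lid without a dot, 40 mm long (its x) by 32 mm wide (its y) by 16 mm high, about 60 g; origin at the centre of its underside. It stands in one of the station's four lanes, roughly in line with the lane. To be left where it stands.
- wire_spool: Bystander: loose brass spool, 60 mm diameter, 40 mm high, origin at its underside's centre.
- solvent_bottle: Bystander: loose white bottle with a blue cap, 56 mm diameter, 130 mm high, origin at its underside's centre.
- screwdriver: Bystander: loose screwdriver lying on the table, 160 mm long along its x.
There are look-alikes about, which are no part of the job. Leave any pink look-alike of the reject_a alone.

How it is judged:
By the outcome, as a careful person would: the job done as asked, in the order asked, and still so for the second after the job is handed in, with the robot touching nothing.
It also fails if it takes over 72 s, if anything falls off the work surface, if the arm or the gripper's body presses on something with over 40 N, if the wrist force passes 120 N, or if a joint passes its speed limit or range.

## Working session

There is one attempt and no reset: what is moved stays moved. The work goes in short steps, Python scripts to look and compute and a tool call to move; the robot and the scene stay as the last step left them, time stands still between calls to the robot, and variables do not carry over. Pictures are saved under pics/ and viewed, at most 10 in all, crops included, and the job is handed in when it is done.

Besides the shell and the picture viewer there is one more tool, called after ">>>" as name([rows], argument=value, ...), one row to a line, values as JSON. jog_arm: Moves the arm, as the interface text tells. Its arguments: {"type":"object","properties":{"targets":{"type":"array","items":{"type":"array","items":{"type":"number"}}},"hand":{"type":"number"},"newtons":{"type":"number"}},"required":["targets"]}

```bash
mkdir -p pics
cat > h.py <<'E'
import numpy as np, cv2
from rig import env
def px2w(im,r,c,z=None):
    f=210/np.tan(np.radians(im["fovy"])/2)
    ray=np.stack([(np.asarray(c)-im["cx"])/f,(np.asarray(r)-im["cy"])/f,np.ones(np.shape(r))],-1)
    M=im["cam_to_world"]
    d=im["depth"][np.asarray(r).astype(int),np.asarray(c).astype(int)]
    if z is not None:
        rw=ray@M[:3,:3].T; d=(z-M[2,3])/rw[...,2]
    return (ray*np.asarray(d)[...,None])@M[:3,:3].T+M[:3,3]
def save(im,n): cv2.imwrite("pics/"+n,im["frame"][:,:,::-1])
E
python3 - <<'E'
from h import *
for n in("top","side"):
    im=env.get_image(n); save(im,n+"0.png")
    print(n,im["fovy"],im["cx"],im["cy"],im["cam_to_world"].round(3).tolist(),im["frame"].shape)
    for t in ("reject_a","good_a","lever_grip","tray_mid","station","wire_spool","solvent_bottle","screwdriver","bin_floor"):
        for d in env.regions_of(n,t):
            r,c=d["point"]; print(t,round(d["score"],2),int(r),int(c),d["pixels"].sum(),px2w(im,r,c).round(3))
E
```

```text
top 50.82350971407281 278.74839619785416 212.97568393085314 [[0.007, -0.998, 0.055, 0.499], [-1.0, -0.007, -0.001, -0.024], [0.002, -0.055, -0.998, 1.151], [0.0, 0.0, 0.0, 1.0]] (420, 560, 3)
reject_a 0.76 150 287 213 [ 0.724 -0.046  0.013]
reject_a 0.68 137 256 183 [0.758 0.034 0.013]
reject_a 0.65 186 270 220 [ 0.618 -0.005  0.104]
reject_a 0.61 193 289 241 [ 0.602 -0.051  0.102]
good_a 0.8 187 311 180 [ 0.616 -0.102  0.104]
good_a 0.56 185 248 255 [0.621 0.048 0.103]
lever_grip 0.84 225 271 3185 [ 0.528 -0.007  0.081]
tray_mid 0.76 223 265 3282 [0.533 0.007 0.085]
tray_mid 0.7 192 289 236 [ 0.604 -0.05   0.102]
station 0.7 209 273 6895 [ 0.565 -0.012  0.084]
wire_spool 0.77 202 126 515 [0.584 0.357 0.042]
solvent_bottle 0.98 213 425 583 [ 0.557 -0.377  0.098]
solvent_bottle 0.5 272 272 5638 [ 0.408 -0.011  0.007]
solvent_bottle 0.33 190 285 236 [ 0.61  -0.041  0.103]
screwdriver 0.68 283 422 364 [ 0.385 -0.39   0.024]
bin_floor 0.78 271 273 5766 [ 0.41  -0.012  0.006]
side 44.301501114629495 282.02930949975234 216.76713744321282 [[-0.892, -0.347, 0.291, 0.089], [-0.453, 0.688, -0.567, 0.925], [-0.004, -0.638, -0.77, 1.372], [0.0, 0.0, 0.0, 1.0]] (420, 560, 3)
reject_a 0.55 224 227 101 [0.752 0.035 0.011]
reject_a 0.26 227 288 1407 [0.537 0.006 0.085]
good_a 0.7 194 283 96 [ 0.608 -0.094  0.106]
good_a 0.44 227 259 125 [0.612 0.061 0.101]
good_a 0.3 245 321 3454 [ 0.434 -0.032  0.005]
lever_grip 0.74 226 289 1560 [ 0.539 -0.     0.083]
tray_mid 0.89 226 290 1444 [ 0.535 -0.     0.083]
station 0.93 225 276 3520 [0.574 0.019 0.088]
wire_spool 0.93 317 223 351 [0.575 0.354 0.035]
solvent_bottle 0.55 152 330 379 [ 0.554 -0.36   0.094]
screwdriver 0.73 176 377 161 [ 0.374 -0.389  0.029]
bin_floor 0.96 243 318 3404 [ 0.447 -0.03   0.012]
```

Run:
```python
import cv2
a=cv2.imread("pics/top0.png"); b=cv2.imread("pics/side0.png")
A=cv2.resize(a[110:320,150:400],None,fx=2.8,fy=2.8,interpolation=cv2.INTER_CUBIC)
cv2.imwrite("pics/topc.png",A)
```

```text
(no output)
```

View pics/topc.png

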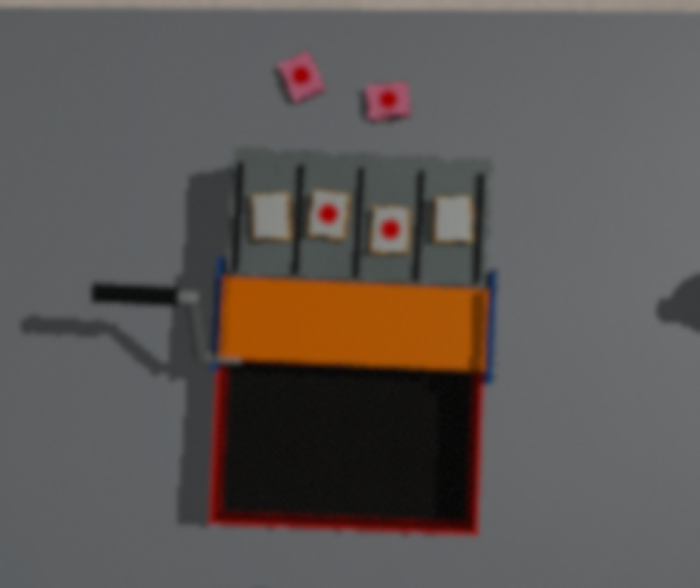

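View pics/side0.png

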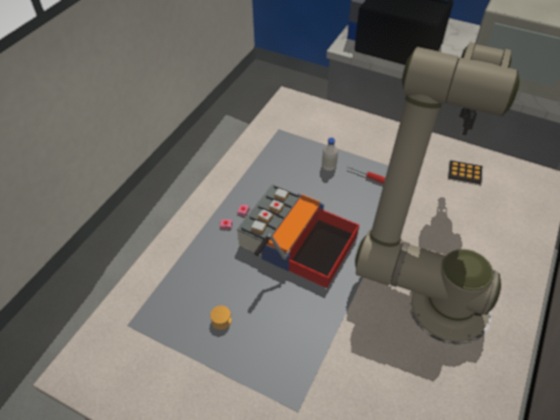

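The side view and top crop show two red-dot white-lidded, gold-edged modules in the two middle lanes, at crop (328,213) and (390,230), which is top (267,186) and (289,192). The dotless good modules are in the outer lanes. There are two pink look-alikes on the table behind, at top (257,137) and (289,146), with z≈13 mm. The rejects are the lane modules, because their lids are about 104 mm high. The lever's black grip is at crop (135,293), and the spool, bottle and screwdriver are well clear.

```bash
cat > m.py <<'E'
from h import *
def blobs(mask,amin=15):
    n,l,s,c=cv2.connectedComponentsWithStats(mask.astype(np.uint8))
    return [(c[i],s[i],l==i) for i in range(1,n) if s[i,4]>=amin]
E
python3 - <<'E'
from m import *
s=env.observe(); print(s["position"].round(4),s["tool_rot"].round(3).tolist(),s["grip_width"])
im=env.get_image("top"); f=im["frame"].astype(int); R,G,B=f[...,0],f[...,1],f[...,2]
z=px2w(im,*np.mgrid[0:420,0:560])
org=(R>120)&(G>50)&(G<130)&(B<50)
for c,st,m in blobs(org,500):
    cn=np.argwhere(m)[:,::-1].astype(np.float32); rect=cv2.minAreaRect(cn); 
    w=px2w(im,np.array([rect[0][1]]),np.array([rect[0][0]]),.085); print("tray",rect,w.round(4))
    bx=cv2.boxPoints(rect); print(px2w(im,bx[:,1],bx[:,0],.085).round(4).tolist())
red=(R>120)&(G<70)&(B<70)
for c,st,m in blobs(red,8):
    if st[4]<100: print("red",c.round(1),st[4],px2w(im,c[1],c[0],.104).round(4))
wh=(np.minimum(np.minimum(R,G),B)>130)|red
for c,st,m in blobs(wh&(z[...,2]>.09)&(z[...,2]<.12),80):
    if st[4]<500:
        rect=cv2.minAreaRect(np.argwhere(m)[:,::-1].astype(np.float32)); print("lid",rect,px2w(im,rect[0][1],rect[0][0],.104).round(4))
x,y,h=z[...,0],z[...,1],z[...,2]
g=(h>.13)&(h<.2)&(x>.4)&(x<.7)&(y>.08)&(y<.3)&(R<60)
P=z[g];print("grip",g.sum(),P.mean(0).round(4),P.min(0).round(3),P.max(0).round(3))
for c,st,mm in blobs(g,30):
    rect=cv2.minAreaRect(np.argwhere(mm)[:,::-1].astype(np.float32)); print(rect,px2w(im,rect[0][1],rect[0][0],.170).round(4))
    q=z[mm]; print(np.linalg.svd(q-q.mean(0))[2][0].round(3)) if 0 else print(cv2.fitLine(q[:,:2].astype(np.float32),cv2.DIST_L2,0,.01,.01).ravel().round(3))
# ribs
rib=(h>.08)&(h<.1)&(x>.5)&(x<.7)&(np.max(f,2)<40)
for c,st,mm in blobs(rib,20):
    rr=np.argwhere(mm); w=px2w(im,rr[:,0],rr[:,1],.093); print("rib",len(rr),w.mean(0).round(4),cv2.fitLine(w[:,:2].astype(np.float32),cv2.DIST_L2,0,.01,.01).ravel().round(3),w.min(0).round(3),w.max(0).round(3))
E
```

```text
[ 0.1593 -0.5264  0.2313] [[0.957, 0.29, 0.0], [0.29, -0.957, 0.0], [0.0, -0.0, -1.0]] 0.08533733484195638
tray ((275.6720886230469, 225.05862426757812), (93.93265533447266, 29.2135066986084), 2.862405300140381) [[ 0.528 -0.018  0.085]]
[[0.4977, 0.0965, 0.085], [0.5681, 0.0939, 0.085], [0.5584, -0.1329, 0.085], [0.488, -0.1295, 0.085]]
red [257.  136.6] 36 [0.7391 0.0281 0.104 ]
red [288.2 145.1] 34 [ 0.719  -0.0467  0.104 ]
red [266.6 185.7] 29 [0.621  0.0042 0.104 ]
red [288.8 191.5] 28 [ 0.6075 -0.0487  0.104 ]
red [229.6 221. ] 35 [0.5363 0.0911 0.104 ]
red [316.9 228.2] 51 [ 0.5208 -0.1159  0.104 ]
red [321.8 236.5] 11 [ 0.5012 -0.1275  0.104 ]
red [250. 238.] 17 [0.4964 0.0424 0.104 ]
red [269.5 239. ] 16 [ 0.4944 -0.0038  0.104 ]
red [289. 240.] 15 [ 0.4923 -0.0499  0.104 ]
lid ((246.5, 186.5), (11.0, 7.0), 90.0) [0.6188 0.052  0.104 ]
lid ((311.5, 187.0), (12.0, 9.0), 90.0) [ 0.6187 -0.1028  0.104 ]
grip 218 [0.5469 0.1521 0.166 ] [0.524 0.113 0.134] [0.556 0.189 0.173]
((198.01605224609375, 214.63113403320312), (30.232309341430664, 6.55902099609375), 2.4895529747009277) [0.5476 0.1542 0.17  ]
[0.034 0.999 0.548 0.154]
rib 43 [0.6196 0.0822 0.093 ] [ 0.999 -0.033  0.62   0.082] [0.58  0.08  0.093] [0.66  0.085 0.093]
rib 32 [0.6202 0.0289 0.093 ] [1.    0.01  0.62  0.029] [0.6   0.027 0.093] [0.641 0.03  0.093]
```

Poses agree with the given geometry. The station is yawed −2.3° with its origin at about (0.615,−0.0215). The rejects are at (0.621,0.004) and (0.6075,−0.0487), in the ±26 lanes, and the grip is at (0.548,0.153,0.165). I'll confirm the rejects in one enlarged crop, then move behind the left one.

Run:
```python
import cv2
a=cv2.imread("pics/top0.png")
cv2.imwrite("pics/conf.png",cv2.resize(a[125:215,225:335],None,fx=6,fy=6,interpolation=cv2.INTER_CUBIC))
```

```text
(no output)
```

View pics/conf.png

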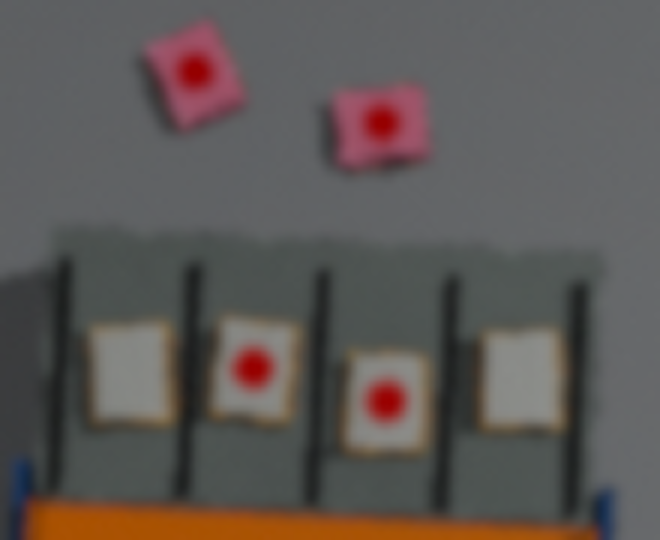

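>>> jog_arm([
  [3.6,-2.0,0,0,0,0],
  [7.2,-4.0,0,0,0,0],
  [10.8,-6,0,0,0,0],
  [14.4,-8,0,0,0,0],
  [18,-10,0,0,0,0],
  [21.6,-12,0,0,0,0],
  [25.2,-14,0,0,0,0],
  [28.8,-16,0,0,0,0],
], hand=0, newtons=40)

```text
time_s: 1.72
position: [0.3897, -0.2882, 0.2316]
tool_rot: [[0.957, 0.289, 0.0], [0.289, -0.957, -0.0], [0.0, 0.001, -1.0]]
ft_force: [-0.1, -1.3, 0.1]
grip_width: -0.0004
gripper_force: 0.0
```

The crop shows gold-edged, dotted modules at (253,368) and (386,402) in the middle lanes, and these are the rejects. The pink ones at (195,72) and (381,122) lie on the table and will be left alone.

>>> jog_arm([
  [3.5,-2.0,0,0,0,2.4],
  [7,-4.0,0,0,0,4.8],
  [10.5,-6,0,0,0,7.2],
  [14,-8,0,0,0,9.6],
  [17.5,-10,0,0,0,12],
  [21,-12,0,0,0,14.4],
  [24.5,-14,0,0,0,16.8],
  [28,-16,0,0,0,19.2],
])

```text
time_s: 2.38
position: [0.6113, -0.0538, 0.2314]
tool_rot: [[0.999, -0.043, 0.0], [-0.043, -0.999, -0.0], [0.0, 0.0, -1.0]]
ft_force: [0.4, -1.1, 0.6]
grip_width: 0.0001
gripper_force: 0.0
```

>>> jog_arm([
  [2.6,-2.9,0,0,0,0],
  [5.2,-5.8,0,0,0,0],
  [5.2,-5.8,3,0,0,0],
  [5.2,-5.8,6,0,0,0],
  [5.2,-5.8,9,0,0,0],
  [5.2,-5.8,11,0,0,0],
  [5.2,-5.8,11.5,0,0,0],
  [5.2,-5.8,11.5,0,0,0],
])

```text
time_s: 3.05
position: [0.6642, 0.0002, 0.1151]
tool_rot: [[0.999, -0.041, -0.003], [-0.041, -0.999, 0.0], [-0.003, -0.0, -1.0]]
ft_force: [-0.3, -0.9, -0.3]
grip_width: 0.0001
gripper_force: 0.0
```

Run:
```python
from h import *
a=env.get_image("wrist")["frame"]; b=env.get_image("side")["frame"][170:280,200:330]
b=cv2.resize(b,(496,420),interpolation=cv2.INTER_CUBIC)
v=np.hstack([cv2.resize(a,(304,420)) if 0 else cv2.resize(a,(304,228)) if 0 else a[:,128:432],b])
cv2.imwrite("pics/chk1.png",v[:,:,::-1])
```

```text
(no output)
```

View pics/chk1.png

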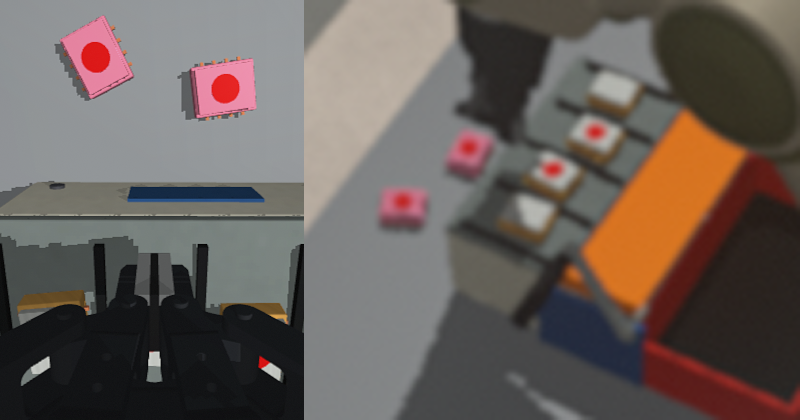

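The wrist view has the finger between the ribs (columns 100 and 203), behind the +26 lane's reject. The side view shows it clear of the pink parts. I'll lower it and rake.

>>> jog_arm([
  [0,-0.2,1.0,0,0,0],
  [0,-0.2,2.0,0,0,0],
  [0,-0.2,2.1,0,0,0],
  [-0.5,-0.2,2.1,0,0,0],
  [-1.2,-0.2,2.1,0,0,0],
  [-2,-0.2,2.1,0,0,0],
  [-2.8,-0.2,2.1,0,0,0],
  [-3.6,-0.2,2.1,0,0,0],
])

```text
time_s: 3.82
position: [0.628, 0.0037, 0.0959]
tool_rot: [[0.999, -0.041, 0.001], [-0.041, -0.999, -0.0], [0.001, 0.0, -1.0]]
ft_force: [0.4, 0.0, -0.3]
grip_width: -0.0002
gripper_force: 0.1
```

>>> jog_arm([
  [-0.9,0,0,0,0,0],
  [-1.8,0,0,0,0,0],
  [-2.7,0,0,0,0,0],
  [-3.6,0,0,0,0,0],
  [-4.5,0,0,0,0,0],
  [-5.3,0,0,0,0,0],
  [-6,0,0,0,0,0],
  [-6.5,0,0,0,0,0],
])

```text
time_s: 4.48
position: [0.5632, 0.0063, 0.0958]
tool_rot: [[0.999, -0.041, 0.001], [-0.041, -0.999, -0.0], [0.001, 0.0, -1.0]]
ft_force: [1.2, -0.6, 1.6]
grip_width: 0.0002
gripper_force: 0.6
```

>>> jog_arm([
  [-0.3,0,0,0,0,0],
  [-0.3,0,0,0,0,0],
  [0.5,0,0,0,0,0],
  [0.5,0,-3.5,0,0,0],
  [0.5,0,-7,0,0,0],
  [3.5,1.7,-7,0,0,0],
  [6.5,3.5,-7,0,0,0],
  [9.4,5.3,-7,0,0,0],
])

```text
time_s: 5.15
position: [0.6573, -0.0511, 0.1661]
tool_rot: [[0.999, -0.041, 0.002], [-0.041, -0.999, -0.0], [0.002, 0.0, -1.0]]
ft_force: [0.3, -0.2, -0.7]
grip_width: -0.0002
gripper_force: 0.0
```

Run:
```python
from h import *
env.get_image("top"); 
a=env.get_image("wrist")["frame"]; b=env.get_image("side")["frame"][170:280,200:330]
b=cv2.resize(b,(496,420),interpolation=cv2.INTER_CUBIC)
cv2.imwrite("pics/chk2.png",np.hstack([a[:,128:432],b])[:,:,::-1])
print(env.observe()["position"].round(4))
```

```text
[ 0.657  -0.0519  0.1639]
```

View pics/chk2.png

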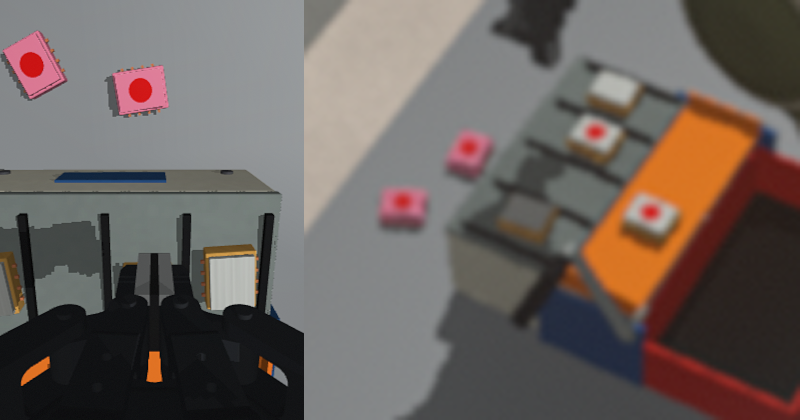

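The side view shows reject A's dot at (650,212), lying square and wholly on the tray. The wrist view has the finger in the −26 lane (ribs at columns 105 and 186), slightly right of centre. I'll shift it 2 mm and rake the second one.

>>> jog_arm([
  [0,-0.2,3,0,0,0],
  [0,-0.2,6,0,0,0],
  [0,-0.2,6.9,0,0,0],
  [0,-0.2,6.9,0,0,0],
  [-0.9,-0.2,6.9,0,0,0],
  [-1.8,-0.2,6.9,0,0,0],
  [-2.7,-0.2,6.9,0,0,0],
  [-3.5,-0.2,6.9,0,0,0],
])

```text
time_s: 5.97
position: [0.621, -0.047, 0.0986]
tool_rot: [[0.999, -0.041, 0.003], [-0.041, -0.999, -0.001], [0.003, 0.001, -1.0]]
ft_force: [0.9, -0.0, 0.4]
grip_width: 0.0004
gripper_force: 0.2
```

>>> jog_arm([
  [-0.9,0,0,0,0,0],
  [-1.8,0,0,0,0,0],
  [-2.7,0,0,0,0,0],
  [-3.6,0,0,0,0,0],
  [-4.5,0,0,0,0,0],
  [-5.3,0,0,0,0,0],
  [-6,0,0,0,0,0],
  [-6.2,0,0,0,0,0],
])

```text
time_s: 6.63
position: [0.5592, -0.0446, 0.0981]
tool_rot: [[0.999, -0.041, 0.004], [-0.041, -0.999, -0.001], [0.004, 0.001, -1.0]]
ft_force: [3.8, 0.3, 6.5]
grip_width: -0.0001
gripper_force: 3.4
```

>>> jog_arm([
  [0.8,0,0,0,0,0],
  [1.5,0,0,0,0,0],
  [1.5,0,-3.5,0,0,0],
  [1.5,0,-7,0,0,0],
  [3.5,0,-9,0,0,0],
  [3.5,0,-9,0,0,0],
])

```text
time_s: 7.13
position: [0.5977, -0.0466, 0.1909]
tool_rot: [[0.999, -0.041, 0.009], [-0.041, -0.999, -0.002], [0.009, 0.002, -1.0]]
ft_force: [0.1, -0.5, 0.7]
grip_width: 0.0
gripper_force: 0.0
```

Run:
```python
from h import *
im=env.get_image("side"); b=im["frame"][170:280,200:330]
f=im["frame"].astype(int)
red=(f[...,0]>130)&(f[...,1]<60)&(f[...,2]<60); n,l,s,c=cv2.connectedComponentsWithStats(red.astype(np.uint8))
for i in range(1,n):
    if 6<s[i,4]<80: print(c[i].round(1),s[i,4],px2w(im,c[i][1],c[i][0],.101).round(4),px2w(im,c[i][1],c[i][0]).round(4))
cv2.imwrite("pics/chk3.png",cv2.resize(b,(700,592),interpolation=cv2.INTER_CUBIC)[:,:,::-1])
print(env.observe()["position"].round(4))
```

```text
[384.3 179.3] 10 [ 0.334  -0.3148  0.101 ] [ 0.3487 -0.3889  0.025 ]
[353.6 232.4] 13 [ 0.3417 -0.055   0.101 ] [ 0.36   -0.1262  0.0087]
[338.1 259.2] 61 [0.345  0.0606 0.101 ] [0.3531 0.0332 0.0607]
[291.8 261. ] 8 [0.466  0.1289 0.101 ] [0.4766 0.1065 0.0654]
[301.1 265.2] 12 [0.4346 0.1301 0.101 ] [0.4451 0.1058 0.0621]
[311.1 269.7] 10 [0.4014 0.131  0.101 ] [0.4115 0.1054 0.06  ]
[321.5 274.5] 14 [0.3672 0.1326 0.101 ] [0.3751 0.11   0.0647]
[ 0.5957 -0.0462  0.1879]
```

View pics/chk3.png

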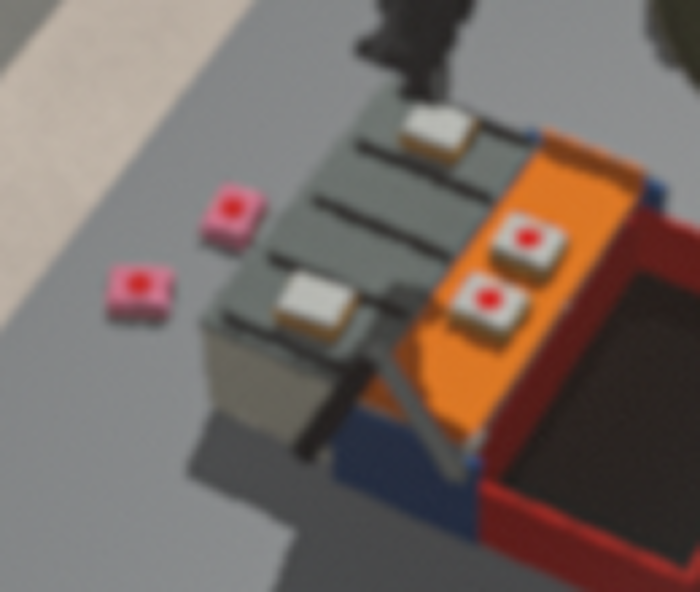

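Both rejects are on the tray, with dots at crop (528,238) and (489,299). The good modules are untouched. I'll check numerically that they lie wholly on it.

Run:
```python
from h import *
im=env.get_image("side")
z=px2w(im,*np.mgrid[0:420,0:560])
for c,r in((298.1,214.2),(290.8,225.6)): print(px2w(im,r,c,.101).round(4),px2w(im,r,c).round(4))
x,y,h=z[...,0],z[...,1],z[...,2]
for lo,hi in((-.018,.04),(-.08,-.018)):
    m=(h>.096)&(x>.48)&(x<.57)&(y>lo)&(y<hi); P=z[m]; print(m.sum(),P.mean(0).round(4),P.min(0).round(4),P.max(0).round(4))
    A=np.c_[P[:,:2]-P[:,:2].mean(0),np.ones(len(P))]; print(np.linalg.lstsq(A,P[:,2],rcond=None)[0].round(3))
m=(h>.13)&(h<.2)&(x>.45)&(x<.65)&(y>.1)&(y<.25); P=z[m]; print("lever",m.sum(),P.mean(0).round(4),P.min(0).round(3),P.max(0).round(3))
```

```text
[ 0.5284 -0.0437  0.101 ] [ 0.5278 -0.0425  0.1026]
[0.5285 0.0088 0.101 ] [0.5276 0.0107 0.1036]
894 [0.527  0.0224 0.4325] [ 0.48   -0.0177  0.096 ] [0.57   0.04   0.5174]
[-0.856  2.503  0.432]
668 [ 0.5352 -0.0535  0.4161] [ 0.48   -0.0799  0.0967] [ 0.5699 -0.0184  0.5132]
[-0.103 -2.625  0.416]
lever 177 [0.5439 0.1457 0.162 ] [0.518 0.105 0.131] [0.559 0.193 0.175]
```

Both dots are at x=0.528, the tray centre, so both modules have about 15 mm to spare front and back. Next is the lever: I'll come down behind the grip.

>>> jog_arm([
  [0,0,-3,0,0,0],
  [0,-3,-4,0,0,0],
  [0,-7,-4,0,0,0],
  [0,-11,-4,0,0,0],
  [0,-15,-4,0,0,0],
  [-0.5,-18.5,-4,0,0,0],
  [-0.7,-20.4,-4,0,0,0],
  [-0.7,-20.4,-4,0,0,0],
])

```text
time_s: 7.9
position: [0.5936, 0.162, 0.2243]
tool_rot: [[0.999, -0.037, -0.004], [-0.037, -0.999, 0.001], [-0.004, -0.0, -1.0]]
ft_force: [0.4, -0.6, -0.1]
grip_width: -0.0003
gripper_force: 0.0
```

>>> jog_arm([
  [0,0,3,0,0,0],
  [0,0,6,0,0,0],
  [0,0,8.3,0,0,0],
  [0,0,8.3,0,0,0],
  [-0.8,0,8.3,0,0,0],
  [-1.3,0,8.3,0,0,0],
  [-1.8,0,8.3,0,0,0],
  [-1.8,0,8.3,0,0,0],
])

```text
time_s: 8.57
position: [0.5765, 0.159, 0.1449]
tool_rot: [[0.999, -0.041, 0.002], [-0.041, -0.999, 0.0], [0.002, -0.0, -1.0]]
ft_force: [-0.3, -0.9, -0.2]
grip_width: 0.0001
gripper_force: 0.0
```

Run:
```python
from h import *
a=env.get_image("wrist")["frame"]; b=env.get_image("side")["frame"][190:300,190:320]
b=cv2.resize(b,(496,420),interpolation=cv2.INTER_CUBIC)
cv2.imwrite("pics/chk4.png",np.hstack([a[:,128:432],b])[:,:,::-1])
s=env.observe(); print(s["position"].round(4),s["ft_force"])
```

```text
[0.5772 0.1589 0.1445] [-0.51612455 -0.10594369 -0.31445787]
```

View pics/chk4.png

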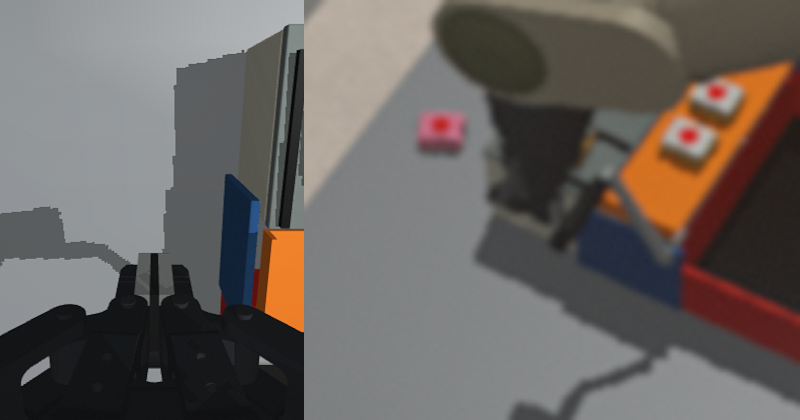

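The side view shows the finger behind the grip (the black bar at about (575,215)), with both rejects still on the tray. I'll pull steadily.

>>> jog_arm([
  [-0.5,0,0.4,0,0,0],
  [-1,0,0.4,0,0,0],
  [-1.5,0,0.4,0,0,0],
  [-2.1,0,0.4,0,0,0],
  [-2.7,0,0.4,0,0,0],
  [-3.3,0,0.4,0,0,0],
  [-3.9,0,0.4,0,0,0],
  [-4.5,0,0.4,0,0,0],
])

```text
time_s: 9.33
position: [0.5354, 0.1606, 0.1417]
tool_rot: [[0.999, -0.042, 0.011], [-0.042, -0.999, 0.0], [0.011, -0.001, -1.0]]
ft_force: [11.8, -0.2, 8.5]
grip_width: -0.0001
gripper_force: 5.9
```

>>> jog_arm([
  [-0.6,0,0,0,0,0],
  [-1.2,0,0,0,0,0],
  [-1.8,0,0,0,0,0],
  [-2.4,0,0,0,0,0],
  [-2.9,0,0,0,0,0],
  [-3.4,0,0,0,0,0],
  [-3.9,0,0,0,0,0],
  [-4.2,0,0,0,0,0],
])

```text
time_s: 10.0
position: [0.4927, 0.1624, 0.1396]
tool_rot: [[0.999, -0.042, 0.008], [-0.042, -0.999, 0.0], [0.008, -0.001, -1.0]]
ft_force: [16.6, 0.0, -11.8]
grip_width: -0.0001
gripper_force: 8.2
```

>>> jog_arm([
  [-0.3,0,0,0,0,0],
  [-0.6,0,0,0,0,0],
  [-0.9,0,0,0,0,0],
  [-1.1,0,0,0,0,0],
  [-1.1,0,0,0,0,0],
])

```text
time_s: 10.42
position: [0.4834, 0.1626, 0.1395]
tool_rot: [[0.999, -0.042, 0.011], [-0.042, -0.999, 0.0], [0.011, -0.001, -1.0]]
ft_force: [21.5, -0.4, -14.5]
grip_width: -0.0001
gripper_force: 10.8
```

>>> jog_arm([
  [-0.2,0,0,0,0,0],
  [-0.3,0,0,0,0,0],
  [-0.3,0,0,0,0,0],
  [-0.3,0,0,0,0,0],
])

```text
time_s: 10.75
position: [0.483, 0.1626, 0.1395]
tool_rot: [[0.999, -0.043, 0.016], [-0.043, -0.999, 0.0], [0.016, -0.001, -1.0]]
ft_force: [33.0, 0.3, -21.6]
grip_width: 0.0002
gripper_force: 16.4
```

Run:
```python
from h import *
im=env.get_image("side"); b=im["frame"][190:300,210:340]
a=env.get_image("wrist")["frame"]
b=cv2.resize(b,(496,420),interpolation=cv2.INTER_CUBIC)
cv2.imwrite("pics/chk5.png",np.hstack([a[:,128:432],b])[:,:,::-1])
z=px2w(im,*np.mgrid[0:420,0:560]); x,y,h=z[...,0],z[...,1],z[...,2]; f=im["frame"].astype(int)
org=(f[...,0]>100)&(f[...,1]>40)&(f[...,1]<f[...,0]*.65)&(f[...,2]<60)&(x>.4)&(x<.6)&(y>-.12)&(y<.1)&(h>.08)&(h<.16)
P=z[org]; print(org.sum(),np.degrees(np.arctan(np.linalg.lstsq(np.c_[P[:,:2],np.ones(len(P))],P[:,2],rcond=None)[0][:2])),P.min(0),P.max(0))
s=env.observe(); print(s["position"].round(4),s["ft_force"])
```

```text
9 [44.99723813  7.36545074] [0.49859243 0.01290048 0.0850862 ] [0.50201503 0.05176596 0.09511118]
[0.483  0.1626 0.1395] [ 33.34485712  -0.40410117 -21.32101274]
```

View pics/chk5.png

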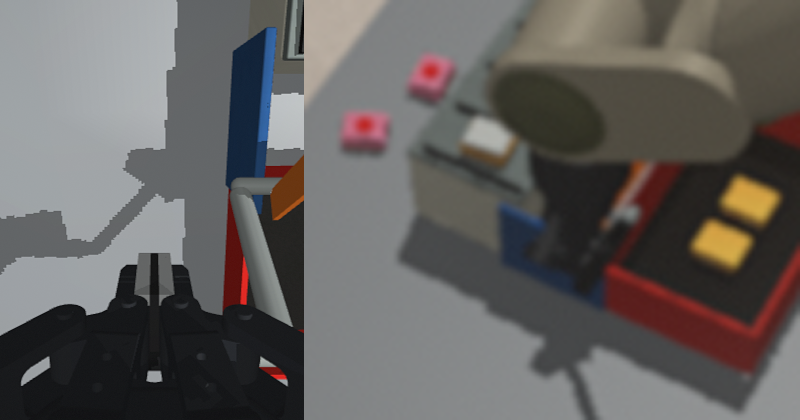

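The lever is at its stop: the tool stayed at x=0.483 while the force rose. Both rejects, gold undersides up, are in the red bin at (750,198) and (722,245). I'll ease the lever back.

>>> jog_arm([
  [0.25,0,0,0,0,0],
  [0.5,0,0,0,0,0],
  [0.75,0,0,0,0,0],
  [1.0,0,0,0,0,0],
  [1.25,0,0,0,0,0],
  [1.5,0,0,0,0,0],
  [1.75,0,0,0,0,0],
  [2.0,0,0,0,0,0],
])

```text
time_s: 11.52
position: [0.4991, 0.1622, 0.1412]
tool_rot: [[0.999, -0.042, 0.009], [-0.042, -0.999, 0.0], [0.009, -0.001, -1.0]]
ft_force: [8.3, 0.5, 6.8]
grip_width: 0.0
gripper_force: 4.6
```

>>> jog_arm([
  [0.25,0,0,0,0,0],
  [0.5,0,0,0,0,0],
  [0.75,0,0,0,0,0],
  [1.0,0,0,0,0,0],
  [1.25,0,0,0,0,0],
  [1.5,0,0,0,0,0],
  [1.75,0,0,0,0,0],
  [2.0,0,0,0,0,0],
])

```text
time_s: 12.18
position: [0.5187, 0.1613, 0.1409]
tool_rot: [[0.999, -0.042, 0.008], [-0.042, -0.999, 0.0], [0.008, -0.001, -1.0]]
ft_force: [8.0, 0.0, 6.4]
grip_width: 0.0001
gripper_force: 4.1
```

>>> jog_arm([
  [0.25,0,0,0,0,0],
  [0.5,0,0,0,0,0],
  [0.75,0,0,0,0,0],
  [1.0,0,0,0,0,0],
  [1.25,0,0,0,0,0],
  [1.5,0,0,0,0,0],
  [1.75,0,0,0,0,0],
  [2.0,0,0,0,0,0],
])

```text
time_s: 12.85
position: [0.537, 0.1605, 0.1393]
tool_rot: [[0.999, -0.042, 0.002], [-0.042, -0.999, 0.0], [0.002, -0.0, -1.0]]
ft_force: [5.3, -0.8, -3.0]
grip_width: -0.0001
gripper_force: 2.4
```

>>> jog_arm([
  [0.25,0,0,0,0,0],
  [0.5,0,0,0,0,0],
  [0.75,0,0,0,0,0],
  [1.0,0,0,0,0,0],
  [1.25,0,0,0,0,0],
  [1.5,0,0,0,0,0],
  [1.75,0,0,0,0,0],
  [2.0,0,0,0,0,0],
])

```text
time_s: 13.52
position: [0.5562, 0.1598, 0.1393]
tool_rot: [[0.999, -0.041, -0.0], [-0.041, -0.999, -0.0], [-0.0, 0.0, -1.0]]
ft_force: [2.5, -0.0, -1.7]
grip_width: -0.0001
gripper_force: 1.5
```

>>> jog_arm([
  [0.15,0,0,0,0,0],
  [0.3,0,0,0,0,0],
  [0.45,0,0,0,0,0],
  [0.6,0,0,0,0,0],
  [0.75,0,0,0,0,0],
  [0.9,0,0,0,0,0],
  [1.05,0,0,0,0,0],
  [1.2,0,0,0,0,0],
])

```text
time_s: 14.18
position: [0.5682, 0.1593, 0.1393]
tool_rot: [[0.999, -0.041, -0.0], [-0.041, -0.999, 0.0], [-0.0, -0.0, -1.0]]
ft_force: [1.8, 0.0, -1.2]
grip_width: -0.0002
gripper_force: 1.0
```

>>> jog_arm([
  [0.15,0,0,0,0,0],
  [0.3,0,0,0,0,0],
  [0.45,0,0,0,0,0],
  [0.6,0,0,0,0,0],
  [0.75,0,0,0,0,0],
  [0.9,0,0,0,0,0],
  [1.05,0,0,0,0,0],
  [1.2,0,0,0,0,0],
])

```text
time_s: 14.85
position: [0.5802, 0.1588, 0.1393]
tool_rot: [[0.999, -0.041, -0.0], [-0.041, -0.999, 0.0], [-0.0, -0.0, -1.0]]
ft_force: [0.3, -0.2, -0.1]
grip_width: 0.0001
gripper_force: 0.0
```

>>> jog_arm([
  [0.2,0,0,0,0,0],
  [0.4,0,0,0,0,0],
  [0.6,0,0,0,0,0],
  [0.9,0,0,0,0,0],
  [1.2,0,0,0,0,0],
  [1.2,0,0,0,0,0],
])

```text
time_s: 15.35
position: [0.5927, 0.1582, 0.1393]
tool_rot: [[0.999, -0.042, 0.0], [-0.042, -0.999, 0.0], [0.0, -0.0, -1.0]]
ft_force: [0.9, -0.3, -0.1]
grip_width: 0.0001
gripper_force: 0.0
```

Contact was lost gently. I'll go up and away, then check.

>>> jog_arm([
  [0,0,-3,0,0,0],
  [0,0,-6,0,0,0],
  [0,0,-9,0,0,0],
  [0,0,-12,0,0,0],
  [0,-3,-13,0,0,0],
  [0,-6,-13,0,0,0],
  [0,-8,-13,0,0,0],
  [0,-8,-13,0,0,0],
])

```text
time_s: 16.02
position: [0.5949, 0.2415, 0.2691]
tool_rot: [[0.999, -0.038, -0.0], [-0.038, -0.999, 0.001], [-0.0, -0.001, -1.0]]
ft_force: [0.6, 0.5, 0.4]
grip_width: 0.0002
gripper_force: 0.0
```

Run:
```python
from h import *
im=env.get_image("side"); t=env.get_image("top")
a=cv2.resize(t["frame"][110:310,170:360],(399,420),interpolation=cv2.INTER_CUBIC)
b=cv2.resize(im["frame"][150:290,190:323],(399,420),interpolation=cv2.INTER_CUBIC)
cv2.imwrite("pics/chk6.png",np.hstack([a,b])[:,:,::-1])
s=env.observe(); print(s["position"].round(4),s["ft_force"].round(1),s["time_s"])
```

```text
[0.5952 0.2385 0.269 ] [-0.4 -0.9 -0.6] 16.1167
```

View pics/chk6.png

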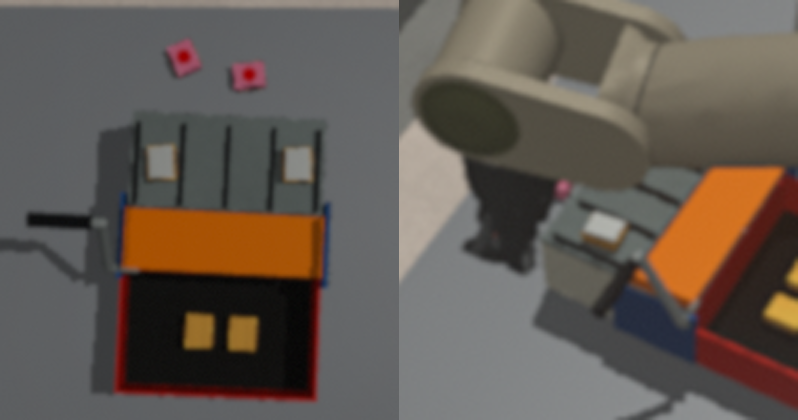

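The top view shows both rejects in the bin at (199,330) and (243,333). The tray is level and empty, the lever is home at (60,220), the good modules are in place at (160,162) and (298,164), and the pink parts are untouched. I'm handing the job in.

```bash
python3 -c "
from rig import env
print(env.close_job())"
```

```text
the job is handed in; nothing more can be done
None
```

I raked both red-dot rejects onto the tray and tipped them into the red bin. The lever went to its stop, was eased home and let go, and the last picture showed the good modules and pink look-alikes where they were. The job was handed in at about 16 s.

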